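Park the drill vise and hang the jig plate on its keyhole studs

ROBOT

A 6-joint arm with a two-finger parallel gripper is mounted at the origin on the work surface. World frame = base frame: x ahead of the robot, y to its left, z up, the work surface at z = 0. Lengths are in m, angles in rad, forces in N, time in s.
With the tool pointing down it reaches from about 0.35 to 0.775 m from the base axis. Payload 7.3 kg.
Tool frame: the origin (TCP) lies at the very end of the fingers, on their centre line; the grasp point (between the pads) lies 19 mm behind it; z points along the fingers, y is the line along which they close (so a half turn about z gives the same grasp; the last joint's range is limited). The gripper opens to 92 mm and grips with 3 to 60 N. Pads are 19 mm wide; open, the fingers measure 130 mm over their backs; the gripper's body (75 mm by 190 mm) begins 47 mm behind the grasp point.
Start: joints at [1.065, 0.342, 1.524, -0, 1.275, -0.146], TCP at [0.185, 0.491, 0.227] pointing down, gripper open.
Joint ranges: [-2.53, 2.53], [-0.77, 2.02], [0.04, 2.7], [-1, 4.14], [0.28, 2.66], [-3.11, 3.11]. Speed limits (rad/s): [2.57, 2.57, 3.14, 3.14, 3.14, 3.14].

INTERFACE

Orientations are given as [roll, pitch, yaw] about the fixed x, y, z axes, in that order (R = Rz(yaw) Ry(pitch) Rx(roll)).
In Python, from cell import observe, read_camera, get_calibration, hand_in, search_frame gives the robot as it stands.
- The arm moves only by the tool step_arm, never from a script. Its argument "commands" is a list of rows, each an object with "translation": the shift along the tool's x, y, z in mm, a list of three; "roll": the turn about the tool's z in rad. In form: [{"translation": [x, y, z], "roll": roll}, ...]. A call has 1 to 20 rows; each row shifts and turns the commanded pose from where the row before left it, along the tool's axes as they then stand; what a row does not reach is not made up. A row lasts 1/12 s, in which the tool goes at most 41.7 mm and 7.16 degrees, less where a joint would pass 70% of its speed; a pose out of reach is approached as far as the arm can. A call is refused whole if a number of a shift passes 41.7 or a number of a turn 0.125, either way. A call with a gripper value outside its range is refused whole. "fingers" is the opening, from 0 (shut) to 1 (fully open), set as the call begins (left out, the last holds). The fingers move at their own pace and stop on an object; "grip_force" is the grip in N (left out, the last holds). Time passes only in rows, so rows that do not move let the fingers close. It gives the time, the measured TCP pose, the force, the opening and the grip force at its end, in the units of the state.
- observe(): the state, without advancing time (a new reading comes with each control period).
- read_camera(name): name is "scene" or "side" or "wrist"; returns the picture (420x560x3 uint8, red, green, blue); there is no depth.
- get_calibration(name): a dict with "camera_matrix" (3x3 intrinsics, pixels), "world_from_camera" (4x4, takes a point from camera to world coordinates). Camera axes: x right, y up, looking along -z (the intrinsics and any distortion apply to the point x, -y, -z); pixel columns grow to the right and rows downward; lengths in m; the calibration is good to about 2 mm. A picture is of the moment at which its call begins: read the wrist's pose just before it. get_calibration takes no time and is no camera call; for the wrist camera it gives the pose at the moment of the call.
- hand_in(): hands the job in; it is judged then, once.
Trained networks look in the newest picture that a camera, given by its name, has taken for a name from the list of things; names that differ only in an ending like _2 or _b are one class to them, and where a whole thing is asked for, a point or a joint stands for the part that bears it (a point fixed in the world has none). Each returns a list of dicts, best first, with "confidence" (0 to 1); they miss things now and then, are a little off and sometimes report something else, mostly with a low value. They report only what shows in the picture. A call takes as long as a camera call. They do not tell look-alikes from the thing itself.
- search_frame(camera, name): "at" ([x, y, z] in m, in world coordinates, good to about 4 mm: the middle of the surface that is visible of it).
The state is a dict: "time": time; "qpos": joint angles; "qvel": joint speeds; "joint_efforts": joint torques, N m; "tool_pos": TCP position; "tool_rot": TCP orientation; "contact_force": force on the tool from outside, world axes, zero at the start; "torque": the same for the moment, N m; "opening": finger opening in m; "grip_force": force on a finger pad.
Only numpy, scipy, OpenCV 4.12 (cv2) and the standard library are available. Lean on these libraries where they do the work, as an engineer would, in place of code of your own. Each camera call takes 0.05 s, during which the arm holds its last target. There are 200 camera calls.

TASK

The small drill vise stands in front of the sloping rest where the jig plate has to go: slide it along the bench, round the round stop post and without lifting it, until it sits squarely inside the other painted outline. Then hang the plate with the two keyhole slots on the two headed studs of the sloping rest and slide it down the slope until it is fully home behind both heads, and let go. Leave everything else where it is.

Things in the scene. Friction and masses are not known exactly. Their poses are not given: they have to be found in the camera images.
- face: sloping rest: grey steel face 240 mm wide, 130 mm up the slope, tilted 25 degrees, facing the robot, lower edge about 55 mm over the bench, on a fixed stand that lies wholly behind that edge. Origin: middle of the outer surface. x points up the slope, y left along the face (seen from the robot), z out of it. Two headed studs stand on it at x = -15, y = +45 and -45 mm
- stud_l (a point): left steel stud on the face: shank 8 mm thick, 9 mm of it between the face and the head; head 18 mm across and 5 mm thick (top 14 mm off the face). The point is on its axis, 2.5 mm off the face; axes as those of face
- stud_r (a point): right stud, the same
- stop_l (a point): centre of the top of the left stop post, a fixed steel cylinder 28 mm across and 50 mm tall on the bench before the sloping rest. Midway between the two posts (200 mm apart) is painted the outline in which the vise starts
- stop_r (a point): centre of the top of the right stop post, the same
- plate_mid (a point): keyhole plate, loose, flat on the bench at the right: bare steel, 100 (x) by 140 (y) by 5 mm thick, 0.2 to 0.4 kg, with an upright grip fin across its middle (12 mm thick in x, 56 mm long in y, top 40 mm over the underside). The point is in mid-fin, 20 mm over the plate's underside. x is up when hung, z points out on the fin's side. Hung, it overhangs the face's lower edge by 20 mm
- hole_l (a point): centre of the wide end of the left keyhole in the plate: an eight-sided hole 26 mm across at x = -6, y = 45 mm of the plate, half-way through its thickness (17.5 mm below plate_mid). From it a slot 11 mm wide runs in +x
- hole_r (a point): the same for the right keyhole (y = -45 mm)
- slot_l (a point): in the plate, where the left stud's axis lies when the plate is home at the end of the left slot (x = 20, y = 45 mm, 26 mm from hole_l, half-way through the thickness)
- slot_r (a point): the same for the right slot (y = -45 mm)
- vise_mid (a point): drill vise, loose, 0.6 to 0.95 kg, smooth base that slides easily, dark with steel jaw faces: base 76 (x) by 100 (y) by 22 mm high; on it the closed jaws, a block 60 (x) by 42 mm (y) from 22 to 62 mm over the bench, to grip from above; a screw with T-bar sticks out to y = -69 mm, top 21 mm over the bench. The point: on the axis of base and jaws, 31 mm above the underside. z up
- park: the empty painted outline, 92 mm (x) by 116 mm (y), flat on the bench, beside the left or right stop post, in which the vise has to end; origin at its centre on the bench, z up. The vise's long side (y) goes along its y; either way round
- tin_mid (a point): bystander: steel tin, 60 mm across, 75 mm tall, on the other side of the starting outline from the empty one; the point is its centre
- blank_mid (a point): bystander: the blank plate, same size and fin as the keyhole plate but with plain round holes without slots; the point is in the fin, 20 mm over its underside
- oiler_mid (a point): bystander: white plastic bottle, 52 mm across, 150 mm tall; the point is its centre
- spanner_mid (a point): bystander: spanner 170 mm long, lying on the bench at the left; the point is its middle
- driver_mid (a point): bystander: screwdriver 190 mm long, lying on the bench behind the plates; the point is its middle
- hammer_mid (a point): bystander: hammer 260 mm long, lying behind the sloping rest; the point is its middle
- mug_mid (a point): bystander: white mug 76 mm across, 90 mm tall, behind the sloping rest at the left; the point is its centre
Not all that is in view belongs to the job. What is shaped like the part that bears plate_mid but green or yellow is not meant.

How it is judged:
By the outcome, as a careful person would: the job done as asked, in the order asked, and still so for the second after the job is handed in, with the robot touching nothing.
It also fails if it takes over 64 s, if anything falls off the work surface, if the arm or the gripper's body presses on something with over 40 N, if the wrist force passes 120 N, or if a joint passes its speed limit or range.

## Working session

There is one attempt and no reset: what is moved stays moved. The work goes in short steps, Python scripts to look and compute and a tool call to move; the robot and the scene stay as the last step left them, time stands still between calls to the robot, and variables do not carry over. Pictures are saved under pics/ and viewed, at most 10 in all, crops included, and the job is handed in when it is done.

Besides the shell and the picture viewer there is one more tool, called after "Emit:" as name(argument=value, ...) on one line, values as JSON. step_arm: Moves the arm, as the interface text tells. Its arguments: {"type":"object","properties":{"commands":{"type":"array"},"fingers":{"type":"number"},"grip_force":{"type":"number"}},"required":["commands"]}

```bash
mkdir -p pics; ls; cat > h.py <<'E'
import numpy as np, cv2
from cell import *
def snap(cam,fn=None):
    im=read_camera(cam)
    if fn: cv2.imwrite('pics/'+fn,im[:,:,::-1])
    return im
def ray(cam,uv,z,cal=None):
    c=cal or get_calibration(cam);K=np.array(c['camera_matrix']);T=np.array(c['world_from_camera'])
    d=np.linalg.inv(K)@np.array([uv[0],uv[1],1.]);d=T[:3,:3]@(d*[1,-1,-1]);o=T[:3,3]
    return o+d*(z-o[2])/d[2]
def proj(cam,P,cal=None):
    c=cal or get_calibration(cam);K=np.array(c['camera_matrix']);T=np.array(c['world_from_camera'])
    p=T[:3,:3].T@(np.array(P)-T[:3,3])*[1,-1,-1];q=K@p;return q[:2]/q[2]
E
python3 - <<'E'
from h import *
s=observe();print(s)
a=snap('scene','a.png');b=snap('side','b.png')
for c in ('scene','side'):
    cal=get_calibration(c);print(c,cal.keys(),np.round(cal['world_from_camera'],3).tolist(),cal['camera_matrix'])
    for n in 'stop_l stop_r vise_mid park plate_mid stud_l stud_r face tin_mid blank_mid hole_l hole_r'.split():
        print(n,[(np.round(r['at'],3).tolist(),round(r['confidence'],2)) for r in search_frame(c,n)][:3])
E
```

```text
pics
{'time': 0.0, 'qpos': array([ 1.06498157e+00,  3.42727891e-01,  1.52501358e+00,  3.39589051e-05,
        1.27538248e+00, -1.46003897e-01]), 'qvel': array([-0.00089668,  0.00097595, -0.0019676 ,  0.00089875, -0.00171243,
       -0.00029992]), 'joint_efforts': array([ 1.29375527e-03, -4.31230152e+01, -2.44225484e+01,  7.17398152e-02,
        5.60314755e-02, -1.47117175e-04]), 'tool_pos': array([0.18462677, 0.4910385 , 0.22604347]), 'tool_rot': array([-3.14008238e+00, -2.54908664e-04,  2.78177169e+00]), 'contact_force': array([-0.07088771, -0.20996227,  0.92057593]), 'torque': array([-0.01789451,  0.05822052,  0.00034794]), 'grip_force': 0.0, 'opening': 0.09165063911817561}
scene dict_keys(['camera_matrix', 'world_from_camera']) [[-0.147, -0.786, 0.601, 1.419], [0.989, -0.115, 0.091, 0.147], [-0.003, 0.608, 0.794, 1.334], [0.0, 0.0, 0.0, 1.0]] [[518.14443156   0.         285.44395699]
 [  0.         518.14443156 213.11869088]
 [  0.           0.           1.        ]]
stop_l [([0.649, 0.099, 0.071], 0.74)]
stop_r [([0.649, 0.099, 0.071], 0.74)]
vise_mid [([0.508, 0.11, 0.033], 0.95
[... 1091 characters left out ...]
7)]
plate_mid [([0.312, -0.132, 0.007], 0.65), ([0.191, -0.32, 0.006], 0.57), ([0.612, 0.113, 0.083], 0.44)]
stud_l [([0.509, 0.126, 0.021], 0.69), ([0.612, 0.117, 0.087], 0.61)]
stud_r [([0.509, 0.126, 0.021], 0.69), ([0.612, 0.117, 0.087], 0.61)]
face [([0.612, 0.117, 0.082], 0.78), ([0.391, -0.332, -0.0], 0.71)]
tin_mid [([0.482, -0.063, 0.062], 0.86), ([0.393, -0.332, 0.005], 0.57)]
blank_mid [([0.584, -0.292, 0.007], 0.73), ([0.696, 0.367, 0.049], 0.56), ([0.613, 0.114, 0.082], 0.39)]
hole_l [([0.309, -0.134, 0.004], 0.83), ([0.39, -0.331, 0.005], 0.76), ([0.614, -0.498, 0.005], 0.68)]
hole_r [([0.309, -0.134, 0.004], 0.83), ([0.39, -0.331, 0.005], 0.76), ([0.614, -0.498, 0.005], 0.68)]
```

View pics/a.png

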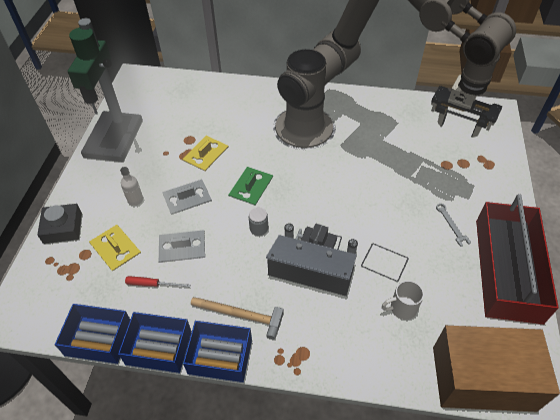

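View pics/b.png

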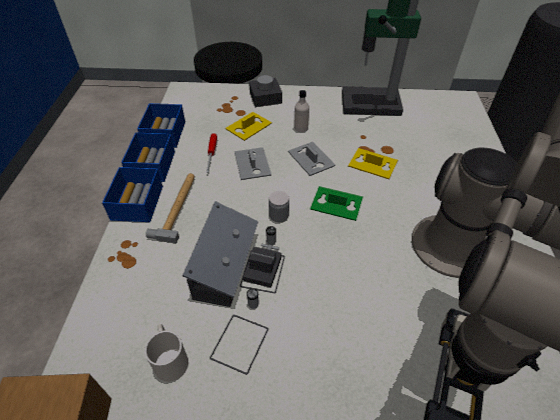

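Scene: vise at about (320,240) between posts (289,228) and (352,243), empty outline at (385,262), tin (258,220); grey plates at (187,195) and (181,246). The side view agrees: outline (240,343), vise (263,266). Next, enlarge them for measuring.

```bash
python3 - <<'E'
import cv2,numpy as np
a=cv2.imread('pics/a.png');b=cv2.imread('pics/b.png')
r=lambda i,x,y,w,h,k:cv2.resize(i[y:y+h,x:x+w],(w*k,h*k),interpolation=cv2.INTER_CUBIC)
o=np.zeros((600,800,3),np.uint8)
o[0:300,0:500]=cv2.resize(a[205:295,260:410],(500,300),interpolation=cv2.INTER_CUBIC)
o[0:300,500:800]=cv2.resize(a[170:270,140:240],(300,300),interpolation=cv2.INTER_CUBIC)
o[300:600,0:500]=cv2.resize(b[195:375,180:330],(500,600),interpolation=cv2.INTER_CUBIC)[:300] if 0 else cv2.resize(b[200:380,180:330],(250,300))[:, :].repeat(2,1)
o[300:600,500:800]=cv2.resize(b[125:225,230:330],(300,300),interpolation=cv2.INTER_CUBIC)
o[300:600,0:500]=0;o[300:600,0:450]=cv2.resize(b[195:375,180:330][:100],(450,300),interpolation=cv2.INTER_CUBIC)
cv2.imwrite('pics/c.png',o)
E
```

```text
(no output)
```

View pics/c.png

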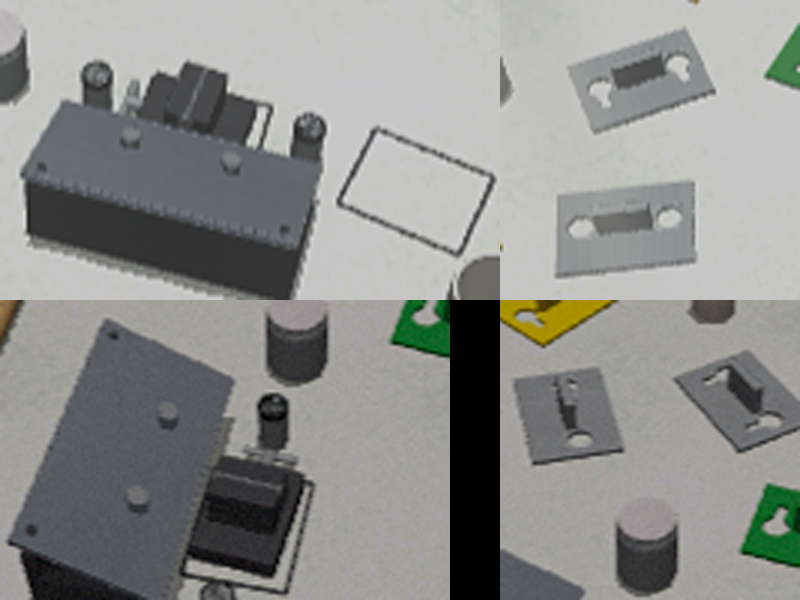

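Upper grey plate (scene (187,195)) has the keyholes, slots pointing away from the robot (+x); the lower grey one has plain holes (blank). Vise's T-bar points to −y; studs at scene (299,246),(329,253), side (236,232),(226,259).

```bash
python3 - <<'E'
from h import *
S=lambda p:(260+p[0]*.3,205+p[1]*.3)
B=lambda p:(180+p[0]/3,195+(p[1]-300)/3)
def tri(us,ub):
    A=[];b=[]
    for c,u in(('scene',us),('side',ub)):
        o=np.array(get_calibration(c)['world_from_camera'])[:3,3];d=ray(c,u,0)-o;d/=np.linalg.norm(d);M=np.eye(3)-np.outer(d,d);A.append(M);b.append(M@o)
    return np.round(np.linalg.lstsq(np.vstack(A),np.hstack(b),rcond=None)[0]*1000,0)
print('stop_r',tri(S((97,70)),B((273,405))),ray('scene',S((97,70)),.05),'stop_l',tri(S((310,122)),B((217,590))),ray('scene',S((310,122)),.05))
print('studs r',tri(S((130,137)),B((167,410))),'l',tri(S((231,160)),B((137,492))))
print('face',[tri(S(p),B(q)).tolist() for p,q in (((63,102),(233,380)),((22,175),(108,320)),((300,245),(12,543)),)])
pk=[ray('scene',S(p),0)[:2] for p in ((377,129),(494,178),(461,254),(340,204))]
print('park',np.round(pk,3).tolist(),np.mean(pk,0))
pk=[ray('side',p,0)[:2] for p in((238,316),(268,325),(246,371),(211,358))]
print('parkside',np.round(pk,3).tolist(),np.mean(pk,0))
pl=[ray('scene',(140+(x-500)/3,170+y/3),.005)[:2] for x,y in((570,65),(684,28),(716,90),(597,132))]
print('plate',np.round(pl,3).tolist(),np.mean(pl,0))
j=[ray('scene',S(p),.062)[:2] for p in((190,63),(228,75),(207,130),(167,115))]
print('jaw',np.round(j,3).tolist(),np.mean(j,0))
j=[ray('side',B(p),.062)[:2] for p in((225,458),(285,472),(280,492),(213,482))]
print('jawside',np.round(j,3).tolist(),np.mean(j,0))
E
```

```text
stop_r [497.  18.  53.] [0.49414936 0.01769135 0.05      ] stop_l [527. 214.  57.] [0.52358097 0.21524001 0.05      ]
studs r [586.  59.  86.] l [598. 148.  89.]
face [[536.0, -8.0, 53.0], [649.0, -26.0, 105.0], [684.0, 212.0, 105.0]]
park [[0.488, 0.28], [0.526, 0.388], [0.61, 0.359], [0.574, 0.251]] [0.54959329 0.31956194]
parkside [[0.561, 0.249], [0.487, 0.268], [0.527, 0.38], [0.609, 0.355]] [0.54582716 0.31297749]
plate [[0.382, -0.423], [0.311, -0.31], [0.394, -0.253], [0.469, -0.367]] [ 0.38892165 -0.33829572]
jaw [[0.483, 0.102], [0.491, 0.137], [0.554, 0.125], [0.543, 0.088]] [0.51761132 0.11296319]
jawside [[0.533, 0.087], [0.481, 0.099], [0.483, 0.12], [0.54, 0.113]] [0.50930405 0.10470361]
```

Emit:
step_arm(commands=[{"translation": [-29.3, -15.9, 0], "roll": 0}, {"translation": [-29.3, -15.9, 0], "roll": 0}, {"translation": [-29.3, -15.9, 0], "roll": 0}, {"translation": [-29.3, -15.9, 0], "roll": 0}, {"translation": [-29.3, -15.9, 0], "roll": 0}, {"translation": [-29.3, -15.9, 0], "roll": 0}, {"translation": [-29.3, -15.9, 0], "roll": 0}, {"translation": [-29.3, -15.9, 0], "roll": 0}, {"translation": [-29.3, -15.9, 0], "roll": 0}, {"translation": [-29.3, -15.9, 0], "roll": 0}, {"translation": [-29.3, -15.9, 0], "roll": 0}, {"translation": [-29.3, -15.9, 0], "roll": 0}, {"translation": [-29.3, -15.9, 0], "roll": 0}, {"translation": [-29.3, -15.9, 0], "roll": 0}, {"translation": [-29.3, -15.9, 0], "roll": 0}, {"translation": [0, 0, 0], "roll": -0.075}, {"translation": [0, 0, 0], "roll": -0.075}, {"translation": [0, 0, 0], "roll": 0}], fingers=1)

```text
time: 2.8
tool_pos: [0.5125, 0.1128, 0.2264]
tool_rot: [-3.142, -0.001, 2.933]
contact_force: [-0.1, 0.5, 0.1]
opening: 0.0914
grip_force: 0.0
```

```bash
cat >> h.py <<'E'
def delta(target,yaw=None):
    "tool-frame shift mm to reach world target, and roll"
    s=observe();y=s['tool_rot'][2];d=(np.array(target)-s['tool_pos'])*1000
    c,n=np.cos(y),np.sin(y)
    r=0 if yaw is None else -((yaw-y+np.pi)%(2*np.pi)-np.pi)
    return np.round([c*d[0]+n*d[1],n*d[0]-c*d[1],-d[2]],1),round(r,3)
E
python3 - <<'E'
from h import *
s=observe();print(s['tool_pos'],s['tool_rot'],s['time'],get_calibration('wrist'))
snap('wrist','d.png')
for n in 'stop_l vise_mid park stud_l'.split():
        print(n,[(np.round(r['at'],3).tolist(),round(r['confidence'],2)) for r in search_frame('wrist',n)][:3])
E
```

```text
[0.51246961 0.11275224 0.22643616] [-3.14155653e+00 -5.09116266e-04  2.93307952e+00] 2.8 {'camera_matrix': array([[359.34340228,   0.        , 280.41564157],
       [  0.        , 359.34340228, 210.23053719],
       [  0.        ,   0.        ,   1.        ]]), 'world_from_camera': array([[ 2.06854424e-01, -9.33163225e-01, -2.93968777e-01,
         4.32837964e-01],
       [ 9.78371532e-01,  1.97488337e-01,  6.15426782e-02,
         1.28279880e-01],
       [ 6.26040996e-04, -3.00341058e-01,  9.53831671e-01,
         3.85117620e-01],
       [ 0.00000000e+00,  0.00000000e+00,  0.00000000e+00,
         1.00000000e+00]])}
stop_l [([0.587, 0.098, 0.072], 0.86)]
vise_mid [([0.505, 0.107, 0.02], 0.59)]
park [([0.54, 0.319, 0.002], 0.63)]
stud_l [([0.594, 0.1, 0.074], 0.61)]
```

View pics/d.png

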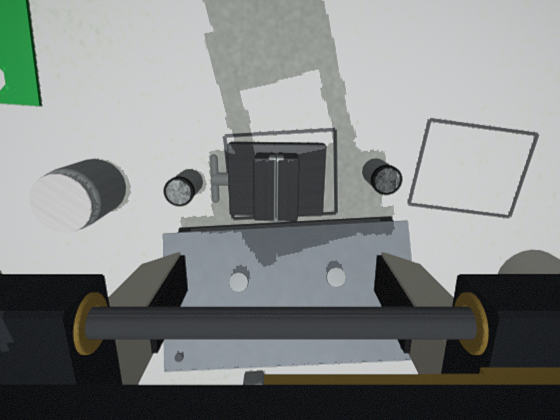

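Wrist view: jaws' top about (255–300,157–221), posts (178,190) and (386,179), stud heads (239,282) and (336,277), empty outline corners (429,120),(537,134),(510,216),(409,204), tin far left.

```bash
python3 - <<'E'
from h import *
R=lambda p,z:np.round(ray('wrist',p,z)[:2],4)
print('stops',R((178,190),.05),R((386,179),.05))
d=R((386,179),.05)-R((178,190),.05);print('yaw',np.degrees(np.arctan2(-d[0],d[1])),np.linalg.norm(d))
pk=np.array([R(p,0) for p in((429,120),(537,134),(510,216),(409,204))]);print('park',pk,pk.mean(0));
for a,b in((0,1),(3,2)):
    d=pk[b]-pk[a];print(np.degrees(np.arctan2(-d[0],d[1])),np.linalg.norm(d))
for a,b in((0,3),(1,2)):
    d=pk[b]-pk[a];print(np.degrees(np.arctan2(d[1],d[0])),np.linalg.norm(d))
j=np.array([R(p,.062) for p in((255,157),(300,155),(298,220),(254,221))]);print('jaw',j,j.mean(0))
b=np.array([R(p,.022) for p in((230,142),(324,142),(325,215),(231,216))]);print('base',b,b.mean(0))
print('studs');
for z in(.08,.085,.09):
    a,c=R((239,282),z),R((336,277),z);d=c-a;print(z,a,c,np.linalg.norm(d),np.degrees(np.arctan2(-d[0],d[1])))
print('face low',R((163,234),.055),R((408,221),.055),'up',R((163,371),.11),R((411,358),.11))
print(proj('scene',(.51,.112,.062)))
E
```

```text
stops [0.4954 0.0156] [0.5264 0.2126]
yaw -8.942753948409708 0.19942417105255822
park [[0.4872 0.2765]
 [0.5254 0.3867]
 [0.6123 0.3569]
 [0.5743 0.2466]] [0.5498   0.316675]
-19.11848859949749 0.1166330999330807
-19.009595816532567 0.11666229039411145
-18.946504689509055 0.09208919589180917
-18.92801564840374 0.09186756772659214
jaw [[0.4782 0.0965]
 [0.4849 0.1366]
 [0.5452 0.1228]
 [0.5374 0.0816]] [0.511425 0.109375]
base [[0.464  0.0714]
 [0.4836 0.1634]
 [0.5597 0.1512]
 [0.5398 0.053 ]] [0.511775 0.10975 ]
studs
0.08 [0.5884 0.0561] [0.6025 0.1472] 0.09218470588986007 -8.798141924554026
0.085 [0.5858 0.0573] [0.5997 0.1469] 0.09067177068966946 -8.8182263443514
0.09 [0.5833 0.0585] [0.5969 0.1467] 0.08924236662034461 -8.765687148326252
face low [ 0.5342 -0.0102] [0.5711 0.2272] up [ 0.6487 -0.0288] [0.6826 0.1997]
[319.37381672 231.5422367 ]
```

Emit:
step_arm(commands=[{"translation": [0.3, -3.3, 20], "roll": 0.01}, {"translation": [0, 0, 30], "roll": 0}, {"translation": [0, 0, 30], "roll": 0}, {"translation": [0, 0, 30], "roll": 0}, {"translation": [0, 0, 30], "roll": 0}, {"translation": [0, 0, 30], "roll": 0}, {"translation": [0, 0, 18], "roll": 0}, {"translation": [0, 0, 8], "roll": 0}, {"translation": [0, 0, 0], "roll": 0}])

```text
time: 3.8
tool_pos: [0.5101, 0.1105, 0.0292]
tool_rot: [-3.141, -0.003, 2.922]
contact_force: [-0.6, -0.4, -0.2]
opening: 0.0917
grip_force: 0.0
```

Emit:
step_arm(commands=[{"translation": [0, 0, 0], "roll": 0}, {"translation": [0, 0, 0], "roll": 0}, {"translation": [0, 0, 0], "roll": 0}, {"translation": [0, 0, 0], "roll": 0}, {"translation": [0, 0, 0], "roll": 0}, {"translation": [0, 0, 0], "roll": 0}], fingers=0, grip_force=20)

```text
time: 4.3
tool_pos: [0.5115, 0.1103, 0.0313]
tool_rot: [3.141, 0.001, 2.922]
contact_force: [-0.6, 0.6, 0.3]
opening: 0.0564
grip_force: 0.0
```

Emit:
step_arm(commands=[{"translation": [0, 0, 0], "roll": 0}, {"translation": [0, 0, 0], "roll": 0}, {"translation": [0, 0, 0], "roll": 0}, {"translation": [0, 0, 0], "roll": 0}, {"translation": [0, 0, 0], "roll": 0}, {"translation": [0, 0, 0], "roll": 0}])

```text
time: 4.8
tool_pos: [0.5112, 0.1101, 0.0308]
tool_rot: [-3.141, 0.0, 2.922]
contact_force: [-1.8, -3.5, 3.3]
opening: 0.0416
grip_force: 20.0
```

Emit:
step_arm(commands=[{"translation": [7, -0.5, 0], "roll": 0}, {"translation": [13, -0.9, 0], "roll": 0}, {"translation": [13, -0.9, 0], "roll": 0}, {"translation": [13, -0.9, 0], "roll": 0}, {"translation": [13, -0.9, 0], "roll": 0}, {"translation": [13, -0.9, 0], "roll": 0}, {"translation": [8, -0.6, 0], "roll": 0}, {"translation": [0, 0, 0], "roll": 0}])

```text
time: 5.47
tool_pos: [0.43, 0.1227, 0.0308]
tool_rot: [-3.142, -0.002, 2.922]
contact_force: [-3.9, 0.7, 5.3]
opening: 0.0418
grip_force: 20.0
```

Emit:
step_arm(commands=[{"translation": [0.5, 9, 0], "roll": 0}, {"translation": [1, 17.5, 0], "roll": 0}, {"translation": [1, 17.5, 0], "roll": 0}, {"translation": [1, 17.5, 0], "roll": 0}, {"translation": [1, 17.5, 0], "roll": 0}, {"translation": [1, 17.5, 0], "roll": 0}, {"translation": [1, 17.5, 0], "roll": 0}, {"translation": [1, 17.5, 0], "roll": 0}, {"translation": [1, 17.5, 0], "roll": 0}, {"translation": [1, 17.5, 0], "roll": 0}, {"translation": [1, 17.5, 0], "roll": 0}, {"translation": [1, 17.5, 0], "roll": 0}, {"translation": [0.5, 9, 0], "roll": 0}, {"translation": [0, 0, 0], "roll": 0.056}, {"translation": [0, 0, 0], "roll": 0.056}, {"translation": [0, 0, 0], "roll": 0}])

```text
time: 6.8
tool_pos: [0.4668, 0.331, 0.0309]
tool_rot: [3.14, 0.001, 2.808]
contact_force: [0.9, 1.5, 2.9]
opening: 0.0421
grip_force: 20.0
```

```bash
python3 - <<'E'
from h import *
s=observe();print(s['tool_pos'],s['tool_rot'],s['contact_force'],delta((.5498,.3167,.0308),np.radians(161)))
E
```

```text
[0.46684735 0.33096556 0.03086263] [3.14032103e+00 7.96101936e-04 2.80787023e+00] [0.85024133 1.50331928 2.92332783] (array([-83. ,  13.7,   0.1]), np.float64(-0.002))
```

Emit:
step_arm(commands=[{"translation": [-6, 1, 0], "roll": 0}, {"translation": [-14, 2.3, 0], "roll": 0}, {"translation": [-14, 2.3, 0], "roll": 0}, {"translation": [-14, 2.3, 0], "roll": 0}, {"translation": [-14, 2.3, 0], "roll": 0}, {"translation": [-14, 2.3, 0], "roll": 0}, {"translation": [-7, 1.2, 0], "roll": 0}, {"translation": [0, 0, 0], "roll": 0}, {"translation": [0, 0, 0], "roll": 0}])

```text
time: 7.55
tool_pos: [0.55, 0.316, 0.0309]
tool_rot: [3.141, 0.001, 2.81]
contact_force: [3.0, -0.6, 3.7]
opening: 0.0419
grip_force: 20.0
```

Emit:
step_arm(commands=[{"translation": [0, 0, 0], "roll": 0}, {"translation": [0, 0, 0], "roll": 0}, {"translation": [0, 0, 0], "roll": 0}, {"translation": [0, 0, 0], "roll": 0}, {"translation": [0, 0, -6], "roll": 0}, {"translation": [0, 0, -20], "roll": 0}, {"translation": [0, 0, -35], "roll": 0}, {"translation": [0, 0, -40], "roll": 0}, {"translation": [0, 0, -40], "roll": 0}, {"translation": [0, 0, -40], "roll": 0}, {"translation": [0, 0, 0], "roll": 0}], fingers=1)

```text
time: 8.47
tool_pos: [0.5521, 0.3178, 0.2218]
tool_rot: [3.131, 0.012, 2.81]
contact_force: [0.2, -0.2, 1.0]
opening: 0.0918
grip_force: 0.0
```

```bash
python3 - <<'E'
from h import *
s=observe();print(s['tool_pos'],s['tool_rot'])
snap('wrist','e.png');print(delta((.389,-.338,.20),np.radians(33)))
cal=get_calibration('wrist');np.save('cal_e.npy',[cal],allow_pickle=True)
E
```

```text
[0.5521203  0.31781908 0.22183991] [3.13082525 0.01167846 2.81013813]
(array([ -60.1, -672.3,   17.7]), np.float64(2.234))
```

View pics/e.png

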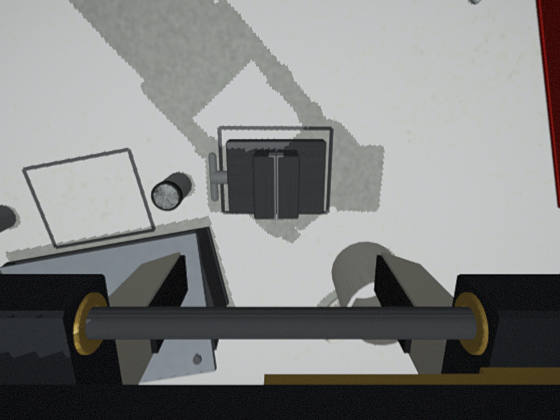

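The vise stands in the outline (219–332,128–213), base at (226–325,140–213), parallel to it. Check numerically.

```bash
python3 - <<'E'
from h import *
c=np.load('cal_e.npy',allow_pickle=True)[0]
P=np.mean([ray('wrist',p,0,c) for p in((219,128),(332,128),(330,213),(221,213))],0)
for a,pp,z in(('base',((226,140),(325,140),(326,213),(226,213)),.022),('jaw',((255,152),(298,152),(298,218),(254,218)),.062)):
    B=np.mean([ray('wrist',p,z,c) for p in pp],0);d=B-P
    t=np.radians(-19);print(a,P[:2],B[:2],'in park x,y mm',1000*(np.cos(t)*d[0]+np.sin(t)*d[1]),1000*(-np.sin(t)*d[0]+np.cos(t)*d[1]))
    q=[ray('wrist',p,z,c)[:2] for p in pp];print(np.round(q,3).tolist())
E
```

```text
base [0.5464704  0.31405398] [0.54760694 0.3140302 ] in park x,y mm 1.0823643429905503 0.34754125891425397
[[0.496, 0.281], [0.528, 0.372], [0.6, 0.351], [0.566, 0.253]]
jaw [0.5464704  0.31405398] [0.54641007 0.31504074] in park x,y mm -0.37830311667625544 0.913359376635814
[[0.512, 0.308], [0.524, 0.343], [0.582, 0.324], [0.568, 0.286]]
```

Emit:
step_arm(commands=[{"translation": [-3.3, -37.3, 0], "roll": 0}, {"translation": [-3.3, -37.3, 0], "roll": 0}, {"translation": [-3.3, -37.3, 0], "roll": 0}, {"translation": [-3.3, -37.3, 0], "roll": 0}, {"translation": [-3.3, -37.3, 0], "roll": 0}, {"translation": [-3.3, -37.3, 0], "roll": 0}, {"translation": [-3.3, -37.3, 0], "roll": 0}, {"translation": [-3.3, -37.3, 0], "roll": 0}, {"translation": [-3.3, -37.3, 0], "roll": 0}, {"translation": [-3.3, -37.3, 0], "roll": 0}, {"translation": [-3.3, -37.3, 0], "roll": 0}, {"translation": [-3.3, -37.3, 0], "roll": 0}, {"translation": [-3.3, -37.3, 0], "roll": 0}, {"translation": [-3.3, -37.3, 0], "roll": 0}, {"translation": [-3.3, -37.3, 0], "roll": 0}, {"translation": [-3.3, -37.3, 0], "roll": 0}, {"translation": [-3.3, -37.3, 0], "roll": 0}, {"translation": [-3.3, -37.3, 0], "roll": 0}])

```text
time: 10.02
tool_pos: [0.3853, -0.3391, 0.2109]
tool_rot: [3.141, -0.001, 2.81]
contact_force: [0.6, -1.0, 1.4]
opening: 0.0919
grip_force: 0.0
```

Emit:
step_arm(commands=[{"translation": [0, 0, 0], "roll": 0.124}, {"translation": [0, 0, 0], "roll": 0.124}, {"translation": [0, 0, 0], "roll": 0.124}, {"translation": [0, 0, 0], "roll": 0.124}, {"translation": [0, 0, 0], "roll": 0.124}, {"translation": [0, 0, 0], "roll": 0.124}, {"translation": [0, 0, 0], "roll": 0.124}, {"translation": [0, 0, 0], "roll": 0.124}, {"translation": [0, 0, 0], "roll": 0.124}, {"translation": [0, 0, 0], "roll": 0.124}, {"translation": [0, 0, 0], "roll": 0.124}, {"translation": [0, 0, 0], "roll": 0.124}, {"translation": [0, 0, 0], "roll": 0.124}, {"translation": [0, 0, 0], "roll": 0.124}, {"translation": [0, 0, 0], "roll": 0.124}, {"translation": [0, 0, 0], "roll": 0.124}, {"translation": [0, 0, 0], "roll": 0.124}, {"translation": [0, 0, 0], "roll": 0.124}, {"translation": [0, 0, 0], "roll": 0}])

```text
time: 11.6
tool_pos: [0.3861, -0.3373, 0.2108]
tool_rot: [-3.14, 0.0, 0.574]
contact_force: [0.4, -0.5, 0.2]
opening: 0.0918
grip_force: 0.0
```

```bash
python3 - <<'E'
from h import *
s=observe();print(s['tool_pos'],s['tool_rot'],s['qpos'])
cal=get_calibration('wrist');np.save('cal_f.npy',[cal],allow_pickle=True)
snap('wrist','f.png')
for n in 'plate_mid hole_l slot_l'.split():
        print(n,[(np.round(r['at'],3).tolist(),round(r['confidence'],2)) for r in search_frame('wrist',n)][:4])
E
```

```text
[ 0.3861465  -0.33733064  0.21083415] [-3.13971554e+00  1.12386861e-04  5.73514830e-01] [-8.67669323e-01  3.34339953e-01  1.58150378e+00  1.39294230e-04
  1.22762482e+00  1.29565287e-01]
plate_mid [([0.213, -0.338, 0.005], 0.88), ([0.598, -0.486, 0.008], 0.83), ([0.391, -0.34, 0.006], 0.78), ([0.312, -0.146, 0.009], 0.67)]
hole_l [([0.602, -0.489, 0.005], 0.91), ([0.39, -0.344, 0.006], 0.85), ([0.214, -0.339, 0.003], 0.83), ([0.312, -0.144, 0.008], 0.8)]
slot_l [([0.317, -0.146, 0.007], 0.76), ([0.389, -0.344, 0.005], 0.69), ([0.214, -0.342, 0.006], 0.67), ([0.599, -0.484, 0.007], 0.67)]
```

View pics/f.png

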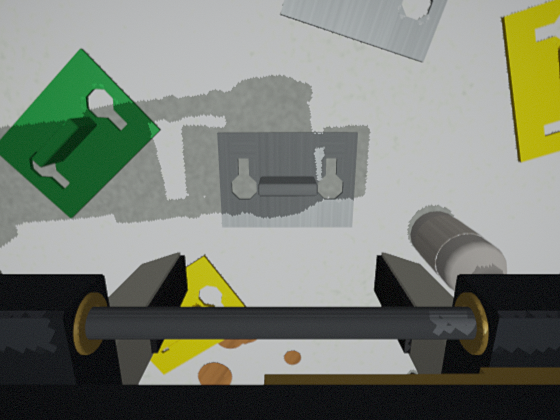

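The keyhole plate lies square in view: corners (218,132),(357,132),(353,227),(222,227), wide holes (244,186),(330,185), slots upward (plate +x away from the robot).

```bash
python3 - <<'E'
from h import *
c=np.load('cal_f.npy',allow_pickle=True)[0]
q=np.array([ray('wrist',p,.005,c)[:2] for p in((218,132),(357,132),(353,227),(222,227))]);print(q,q.mean(0))
for a,b in((0,1),(3,2)): d=q[a]-q[b];print(np.degrees(np.arctan2(-d[0],d[1])),np.linalg.norm(d))
for a,b in((3,0),(2,1)): d=q[b]-q[a];print(np.degrees(np.arctan2(d[1],d[0])),np.linalg.norm(d))
h=np.array([ray('wrist',p,.005,c)[:2] for p in((244,186),(330,185))]);d=h[0]-h[1]
y=np.arctan2(-d[0],d[1]);print('holes',h,np.linalg.norm(d),np.degrees(y)); m=h.mean(0)+.006*np.array([np.cos(y),np.sin(y)]);print('mid from holes',m)
m=(m+q.mean(0))/2;print(m,delta((m[0],m[1],.020),np.radians(33.)))
E
```

```text
[[ 0.39327062 -0.25970754]
 [ 0.46833892 -0.37584559]
 [ 0.38507217 -0.43214196]
 [ 0.30831148 -0.31351777]] [ 0.3887483  -0.34530321]
32.87746779978169 0.13828700884648312
32.9065572590852 0.1412936753684127
32.34878126646446 0.10056637438963169
34.06249634698158 0.10051185468590067
holes [[ 0.36008901 -0.30996966]
 [ 0.40957113 -0.38451176]] 0.08947068932510954 33.57677483094441
mid from holes [ 0.38982894 -0.34392239]
[ 0.38928862 -0.3446128 ] (array([ -1.3,   7.4, 191.3]), np.float64(0.005))
```

Emit:
step_arm(commands=[{"translation": [-1.3, 7.4, 20], "roll": 0}, {"translation": [0, 0, 33], "roll": 0}, {"translation": [0, 0, 33], "roll": 0}, {"translation": [0, 0, 33], "roll": 0}, {"translation": [0, 0, 33], "roll": 0}, {"translation": [0, 0, 20], "roll": 0}, {"translation": [0, 0, 12], "roll": 0}, {"translation": [0, 0, 7], "roll": 0}, {"translation": [0, 0, 0], "roll": 0}, {"translation": [0, 0, 0], "roll": 0}])

```text
time: 12.63
tool_pos: [0.3897, -0.345, 0.021]
tool_rot: [3.141, -0.0, 0.579]
contact_force: [-0.9, 0.6, 1.2]
opening: 0.0918
grip_force: 0.0
```

Emit:
step_arm(commands=[{"translation": [0, 0, 0], "roll": 0}, {"translation": [0, 0, 0], "roll": 0}, {"translation": [0, 0, 0], "roll": 0}, {"translation": [0, 0, 0], "roll": 0}, {"translation": [0, 0, 0], "roll": 0}, {"translation": [0, 0, 0], "roll": 0}, {"translation": [0, 0, 0], "roll": 0}, {"translation": [0, 0, 0], "roll": 0}, {"translation": [0, 0, 0], "roll": 0}, {"translation": [0, 0, 0], "roll": 0}], fingers=0, grip_force=15)

```text
time: 13.47
tool_pos: [0.3893, -0.3445, 0.0209]
tool_rot: [-3.141, -0.0, 0.578]
contact_force: [-1.3, 3.1, 5.7]
opening: 0.0558
grip_force: 15.0
```

Emit:
step_arm(commands=[{"translation": [0, 0, -10], "roll": 0}, {"translation": [0, 0, -30], "roll": 0}, {"translation": [0, 0, -40], "roll": 0}, {"translation": [0, 0, -40], "roll": 0}, {"translation": [0, 0, -40], "roll": 0}, {"translation": [0, 0, -25], "roll": 0}, {"translation": [15, -7.5, 0], "roll": 0}, {"translation": [31.2, -15.9, 0], "roll": 0}, {"translation": [31.2, -15.9, 0], "roll": 0}, {"translation": [31.2, -15.9, 0], "roll": 0}, {"translation": [31.2, -15.9, 0], "roll": 0}, {"translation": [31.2, -15.9, 0], "roll": 0}, {"translation": [31.2, -15.9, 0], "roll": 0}, {"translation": [31.2, -15.9, 0], "roll": 0}, {"translation": [31.2, -15.9, 0], "roll": 0}, {"translation": [31.2, -15.9, 0], "roll": 0}, {"translation": [31.2, -15.9, 0], "roll": 0}, {"translation": [31.2, -15.9, 0], "roll": 0}, {"translation": [31.2, -15.9, 0], "roll": 0}, {"translation": [31.2, -15.9, 0], "roll": 0}])

```text
time: 15.13
tool_pos: [0.6252, 0.066, 0.2056]
tool_rot: [-3.141, 0.0, 0.578]
contact_force: [1.0, -0.6, -3.8]
opening: 0.0557
grip_force: 15.0
```

Emit:
step_arm(commands=[{"translation": [30.8, -15.5, 0], "roll": 0}, {"translation": [0, 0, 0], "roll": 0.122}, {"translation": [0, 0, 0], "roll": 0.122}, {"translation": [0, 0, 0], "roll": 0.122}, {"translation": [0, 0, 0], "roll": 0.122}, {"translation": [0, 0, 0], "roll": 0.122}, {"translation": [0, 0, 0], "roll": 0.122}, {"translation": [0, 0, 0], "roll": 0}, {"translation": [0, 0, 0], "roll": 0}])

```text
time: 15.88
tool_pos: [0.642, 0.0941, 0.2055]
tool_rot: [3.142, 0.001, -0.151]
contact_force: [-0.4, -0.2, -4.3]
opening: 0.0563
grip_force: 15.0
```

```bash
python3 - <<'E'
from h import *
s=observe();print(s['tool_pos'],s['tool_rot'],s['contact_force'],s['opening'])
cal=get_calibration('wrist');np.save('cal_g.npy',[cal],allow_pickle=True)
snap('wrist','g.png');print(delta((.6421,.0945,.140),np.radians(-8.8)))
E
```

```text
[0.64200177 0.09409478 0.20548661] [ 3.14158319e+00  5.48719194e-04 -1.50583638e-01] [-0.40900908 -0.23231948 -4.30679354] 0.056277780470209815
(array([ 0. , -0.4, 65.5]), np.float64(0.003))
```

View pics/g.png

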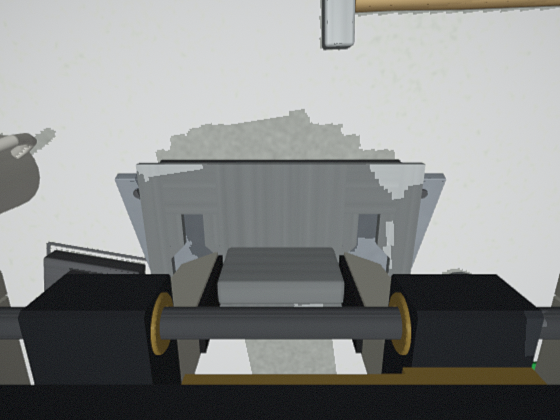

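Plate held level, its upper edge at row 163 (137–424) parallel to the face's top edge; slots at (193,214),(368,214). Lower with light grip to tilt it against the face.

```bash
python3 - <<'E'
from h import *
c=np.load('cal_g.npy',allow_pickle=True)[0];s=observe();y=s['tool_rot'][2]
for p in((137,163),(424,163),(193,214),(368,214)):
    d=(ray('wrist',p,.1896,c)-s['tool_pos'])*1000;print(np.round([np.cos(y)*d[0]+np.sin(y)*d[1],np.sin(y)*d[0]-np.cos(y)*d[1]],1))
E
```

```text
[ 51.2 -68.9]
[51.2 71.4]
[ 25.  -43.4]
[25. 46.]
```

Emit:
step_arm(commands=[{"translation": [0, -0.4, 25], "roll": 0}, {"translation": [0, 0, 25], "roll": 0}, {"translation": [0, 0, 14], "roll": 0}, {"translation": [0, 0, 5], "roll": 0}, {"translation": [0, 0, 3], "roll": 0}, {"translation": [0, 0, 2], "roll": 0}, {"translation": [0, 0, 2], "roll": 0}, {"translation": [0, 0, 2], "roll": 0}], grip_force=7)

```text
time: 16.6
tool_pos: [0.6427, 0.0947, 0.1291]
tool_rot: [-3.141, -0.002, -0.154]
contact_force: [-5.0, 0.7, 3.2]
opening: 0.0559
grip_force: 7.0
```

Emit:
step_arm(commands=[{"translation": [0, 0, 1.5], "roll": 0}, {"translation": [0, 0, 1.5], "roll": 0}, {"translation": [0, 0, 1.5], "roll": 0}, {"translation": [0, 0, 1.5], "roll": 0}, {"translation": [0, 0, 1], "roll": 0}, {"translation": [0, 0, 1], "roll": 0}])

```text
time: 17.1
tool_pos: [0.6416, 0.0948, 0.1206]
tool_rot: [-3.141, 0.001, -0.154]
contact_force: [-6.6, 1.1, 3.0]
opening: 0.0561
grip_force: 7.0
```

Emit:
step_arm(commands=[{"translation": [0, 0, 1], "roll": 0}, {"translation": [0, 0, 1], "roll": 0}, {"translation": [0, 0, 0], "roll": 0}])

```text
time: 17.35
tool_pos: [0.6415, 0.0948, 0.1182]
tool_rot: [-3.141, 0.001, -0.154]
contact_force: [-4.9, 1.1, 2.2]
opening: 0.0558
grip_force: 7.0
```

```bash
python3 - <<'E'
from h import *
s=observe();print(s['tool_pos'],s['contact_force'])
cal=get_calibration('wrist');np.save('cal_k.npy',[cal],allow_pickle=True)
a=snap('wrist');b=snap('side')
o=np.zeros((600,800,3),np.uint8);o[:420,:560]=a
o[:,560:]=0
c=cv2.resize(b[190:280,160:300],(280,180),interpolation=cv2.INTER_CUBIC);o[420:600,:280]=c
cv2.imwrite('pics/k.png',o[:,:,::-1])
E
```

```text
[0.64153239 0.09481241 0.11824207] [-4.8927809   1.07984501  2.15151167]
```

View pics/k.png

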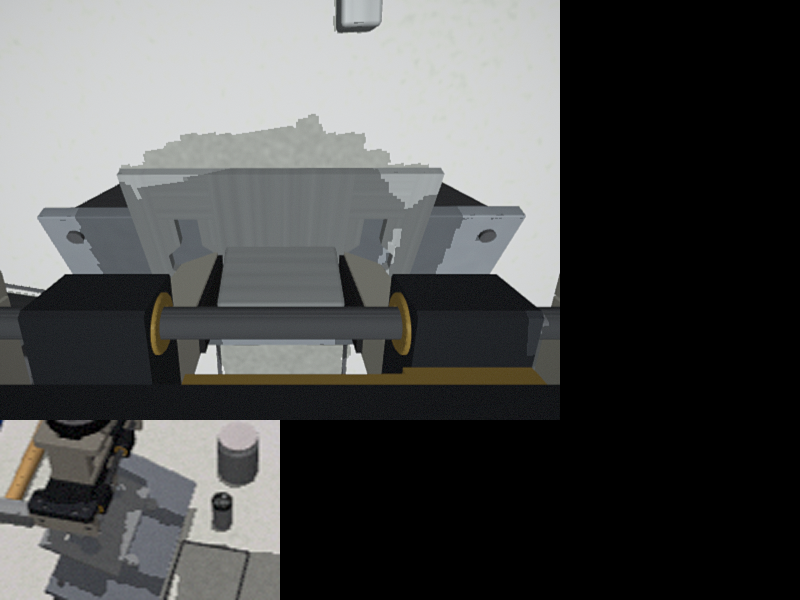

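Plate's upper edge now wider (120–442, row 169), i.e. raised; estimate the tilt from it.

```bash
cat >> h.py <<'E'
def edge(pl,pr,fc,s,W=140.):
    "position of upper (top-face) edge in tool x / world z rel. TCP, from its seen width"
    from scipy.optimize import brentq
    c=np.load(fc,allow_pickle=True)[0]
    f=lambda z:np.linalg.norm(ray('wrist',pl,z,c)-ray('wrist',pr,z,c))*1000-W
    z=brentq(f,.05,.3);m=(ray('wrist',pl,z,c)+ray('wrist',pr,z,c))/2;d=(m-s['tool_pos'])*1000;y=s['tool_rot'][2]
    return np.cos(y)*d[0]+np.sin(y)*d[1],np.sin(y)*d[0]-np.cos(y)*d[1],d[2]
E
python3 - <<'E'
from h import *
s=observe()
# expected: edge top point in plate frame from pivot: x=50,z=5-30=-25 ; pivot 10 above TCP
for t in (0,15,20,25,30):
    a=np.radians(t);print(t,50*np.cos(a)+25*np.sin(a), 10+50*np.sin(a)-25*np.cos(a))
g=dict(s);g['tool_pos']=np.array([.642,.0941,.2055]);g['tool_rot']=[0,0,-.1506]
print('g',edge((137,163),(424,163),'cal_g.npy',g))
print('k',edge((119.5,169),(442.5,169),'cal_k.npy',s))
E
```

```text
0 50.0 -15.0
15 54.76676744201643 -1.2071934021006712
20 55.53513462243714 3.608691646635723
25 55.88084589534998 8.473218411118726
30 55.80127018922194 13.34936490538903
g (np.float64(51.25329610745641), np.float64(1.2375124530329886), np.float64(-15.59210128111635))
k (np.float64(52.2061850638022), np.float64(1.4507456242288166), np.float64(4.620239242892205))
```

Emit:
step_arm(commands=[{"translation": [0, 0, 1], "roll": 0}, {"translation": [0, 0, 1], "roll": 0}, {"translation": [0, 0, 0], "roll": 0}])

```text
time: 17.7
tool_pos: [0.6418, 0.0948, 0.1167]
tool_rot: [-3.141, 0.0, -0.154]
contact_force: [-4.9, -0.0, 4.4]
opening: 0.0558
grip_force: 7.0
```

Emit:
step_arm(commands=[{"translation": [0, 0, 1], "roll": 0}, {"translation": [0, 0, 1], "roll": 0}, {"translation": [0, 0, 0], "roll": 0}])

```text
time: 17.95
tool_pos: [0.6428, 0.0946, 0.1156]
tool_rot: [-3.141, -0.003, -0.154]
contact_force: [-3.2, 0.1, 6.5]
opening: 0.0558
grip_force: 7.0
```

Emit:
step_arm(commands=[{"translation": [0, 0, 1], "roll": 0}, {"translation": [0, 0, 1], "roll": 0}, {"translation": [0, 0, 0], "roll": 0}])

```text
time: 18.2
tool_pos: [0.6436, 0.0945, 0.1142]
tool_rot: [-3.141, -0.005, -0.154]
contact_force: [-1.9, -0.8, 7.9]
opening: 0.056
grip_force: 7.0
```

```bash
python3 - <<'E'
from h import *
cal=get_calibration('wrist');np.save('cal_l.npy',[cal],allow_pickle=True)
a=snap('wrist','l.png');g=a.mean(2)
k=cv2.imread('pics/k.png')[:420,:560].mean(2)
for n,i in(('k',k),('l',g)):
    print(n,'col200',np.round(i[155:185,200]).astype(int).tolist());print('col330',np.round(i[155:185,330]).astype(int).tolist())
    print('row178 L',np.round(i[176,105:135]).astype(int).tolist());print('row178 R',np.round(i[176,428:455]).astype(int).tolist())
E
```

```text
k col200 [163, 162, 161, 160, 160, 161, 160, 161, 163, 164, 166, 169, 166, 143, 126, 123, 125, 125, 127, 124, 112, 110, 111, 115, 112, 112, 110, 111, 112, 113]
col330 [164, 162, 159, 160, 158, 158, 161, 162, 166, 165, 168, 172, 160, 105, 100, 103, 104, 103, 105, 109, 115, 113, 113, 112, 113, 113, 115, 113, 113, 115]
row178 L [216, 215, 215, 215, 214, 215, 215, 214, 215, 215, 217, 215, 173, 161, 161, 161, 163, 165, 164, 164, 166, 166, 166, 167, 166, 164, 165, 163, 164, 165]
row178 R [165, 164, 164, 163, 165, 163, 167, 167, 164, 163, 162, 161, 160, 159, 160, 176, 217, 216, 214, 213, 213, 213, 213, 214, 214, 215, 215]
l col200 [162, 164, 164, 165, 162, 163, 162, 161, 161, 160, 158, 160, 161, 164, 166, 167, 168, 169, 168, 167, 163, 144, 129, 129, 130, 124, 104, 105, 109, 111]
col330 [168, 169, 168, 168, 166, 164, 162, 158, 157, 158, 160, 160, 162, 164, 167, 170, 170, 169, 170, 171, 158, 106, 102, 106, 107, 108, 105, 107, 110, 114]
row178 L [215, 215, 214, 216, 215, 215, 215, 216, 215, 217, 216, 190, 186, 150, 147, 151, 150, 147, 149, 148, 149, 148, 147, 150, 149, 149, 149, 148, 148, 150]
row178 R [128, 128, 127, 131, 131, 129, 129, 130, 131, 130, 128, 130, 125, 127, 126, 127, 134, 176, 219, 218, 216, 215, 215, 213, 213, 213, 213]
```

```bash
python3 - <<'E'
from h import *
s=observe()
G=dict(tool_pos=np.array([.642,.0941,.2055]),tool_rot=[0,0,-.1506]);Kk=dict(tool_pos=np.array([.6415,.0948,.1182]),tool_rot=[0,0,-.154])
for n,r0,l,r,S in(('g',165,140,422,G),('k',174.5,121,441,Kk),('l',180.8,119,444,s)):
    i=cv2.imread(f'pics/{n}.png')[:420,:560].astype(float).mean(2)
    print(n,'col330',i[155:190,330].astype(int).tolist())
    R=int(round(r0));w=[]
    for c,sg in((l,1),(r,1)):
        row=i[R+1:R+3,c-14:c+15].mean(0);d=np.abs(np.diff(row));d[d<12]=0;w.append(c-14+.5+(d*np.arange(len(d))).sum()/d.sum()); print(row.astype(int).tolist())
    print(n,w,edge((w[0],r0),(w[1],r0),f'cal_{n}.npy',S))
E
```

```text
g col330 [168, 169, 172, 164, 119, 45, 43, 70, 90, 106, 128, 127, 124, 125, 124, 125, 125, 126, 125, 125, 126, 124, 126, 125, 126, 124, 124, 124, 124, 125, 125, 124, 124, 124, 125]
[215, 214, 214, 214, 215, 215, 214, 215, 216, 211, 176, 174, 175, 177, 179, 179, 180, 180, 181, 180, 181, 180, 179, 179, 180, 181, 182, 182, 181]
[184, 185, 185, 184, 183, 182, 182, 183, 184, 184, 183, 183, 181, 179, 177, 177, 181, 206, 215, 214, 214, 213, 213, 213, 214, 214, 214, 214, 215]
g [np.float64(135.5), np.float64(424.5)] (np.float64(50.54073783865497), np.float64(0.995887978828117), np.float64(-14.096197379131508))
k col330 [163, 162, 159, 159, 158, 158, 161, 161, 166, 165, 168, 172, 160, 105, 100, 103, 104, 103, 105, 109, 115, 113, 113, 112, 113, 113, 114, 113, 112, 114, 114, 113, 112, 115, 115]
[214, 215, 215, 215, 215, 214, 214, 215, 216, 205, 163, 156, 157, 159, 160, 161, 161, 161, 162, 163, 163, 163, 162, 161, 161, 160, 160, 163, 163]
[166, 165, 165, 164, 163, 165, 163, 167, 166, 164, 163, 163, 161, 159, 159, 159, 172, 213, 216, 214, 213, 213, 212, 212, 213, 214, 214, 215, 214]
k [np.float64(116.5), np.float64(443.26)] (np.float64(50.33367175060738), np.float64(0.9665591333692891), np.float64(7.152101009040068))
l col330 [168, 168, 168, 167, 166, 164, 162, 158, 157, 157, 160, 159, 162, 164, 167, 170, 170, 169, 170, 170, 158, 106, 101, 106, 107, 107, 105, 107, 110, 113, 110, 111, 112, 112, 111]
[214, 215, 214, 215, 215, 215, 215, 193, 144, 125, 130, 130, 131, 132, 134, 133, 134, 134, 133, 134, 135, 132, 133, 132, 132, 133, 134, 135, 133]
[152, 153, 153, 152, 150, 152, 151, 150, 151, 153, 151, 150, 150, 149, 148, 146, 145, 146, 172, 216, 216, 214, 214, 214, 215, 214, 214, 214, 214]
l [np.float64(112.4574074074074), np.float64(448.1306954436451)] (np.float64(48.57521237678208), np.float64(1.1612134909307343), np.float64(12.17706804335332))
```

Emit:
step_arm(commands=[{"translation": [0, 0, 0], "roll": 0}, {"translation": [0, 0, 0], "roll": 0}, {"translation": [0, 0, 0], "roll": 0}], fingers=0.68)

```text
time: 18.5
tool_pos: [0.6425, 0.0945, 0.1119]
tool_rot: [-3.141, -0.001, -0.154]
contact_force: [-1.0, 0.0, 0.2]
opening: 0.0625
grip_force: 0.0
```

```bash
python3 - <<'E'
from h import *
s=observe()
cal=get_calibration('wrist');np.save('cal_m.npy',[cal],allow_pickle=True)
a=snap('wrist','m.png')
print(s['tool_pos'],s['contact_force'],s['opening'],delta((.6358,.0955,.118)))
E
```

```text
[0.64254995 0.09446408 0.11191491] [-1.00311572  0.02416148  0.15556967] 0.0625113196444666 (array([-6.7,  0. , -6.3]), 0)
```

View pics/m.png

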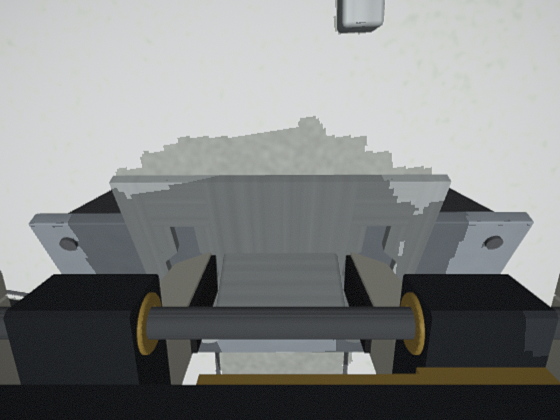

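Plate lies on the face unaided: upper edge row ~182 (113–448), slot ends at (186,227),(377,227).

```bash
python3 - <<'E'
from h import *
s=observe()
i=cv2.imread('pics/m.png').astype(float).mean(2)
print('col330',i[172:192,330].astype(int).tolist());print('col182',i[218:236,182].astype(int).tolist(),i[218:236,376].astype(int).tolist())
print(i[230:234,165:205].mean(0).astype(int).tolist());print(i[230:234,355:400].mean(0).astype(int).tolist())
print(i[183:185,100:130].mean(0).astype(int).tolist());print(i[183:185,435:460].mean(0).astype(int).tolist())
e=edge((112.,182),(448.5,182),'cal_m.npy',s);q=edge((186,226),(377,226),'cal_m.npy',s,90.)
print(e,q,'tilt',np.degrees(np.arctan2(e[2]-q[2],e[0]-q[0])),np.hypot(e[0]-q[0],e[2]-q[2]))
E
```

```text
col330 [169, 169, 159, 108, 101, 103, 106, 107, 106, 106, 110, 112, 114, 111, 112, 112, 110, 112, 113, 113]
col182 [108, 109, 111, 112, 113, 113, 110, 111, 106, 99, 98, 98, 98, 98, 98, 100, 99, 98] [109, 110, 112, 111, 113, 113, 112, 107, 103, 100, 100, 100, 99, 101, 101, 101, 101, 101]
[111, 113, 114, 114, 113, 109, 80, 63, 65, 65, 75, 97, 99, 98, 98, 98, 97, 98, 97, 98, 97, 97, 98, 98, 99, 98, 98, 98, 99, 100, 108, 111, 112, 111, 112, 110, 109, 111, 110, 109]
[111, 110, 110, 110, 110, 112, 114, 114, 114, 111, 107, 101, 100, 101, 102, 101, 101, 101, 101, 100, 101, 100, 101, 99, 100, 101, 99, 101, 101, 95, 73, 65, 66, 71, 93, 112, 112, 112, 111, 111, 111, 110, 109, 110, 110]
[214, 214, 214, 214, 215, 214, 214, 216, 215, 184, 157, 159, 159, 160, 161, 162, 163, 163, 164, 164, 164, 164, 164, 163, 162, 163, 162, 163, 164, 164]
[162, 161, 161, 162, 162, 164, 164, 163, 161, 161, 160, 159, 157, 158, 159, 181, 216, 216, 215, 214, 215, 214, 214, 215, 215]
(np.float64(48.356661423411325), np.float64(1.1538070959687392), np.float64(12.678653650487245)) (np.float64(24.13999082283067), np.float64(1.7442619962158243), np.float64(-0.5172969164993352)) tilt 28.586489526098354 27.578619369783198
```

```bash
python3 - <<'E'
from h import *
s=observe()
i=cv2.imread('pics/m.png').astype(float).mean(2)
for r in(218,226,234): print(r,i[r,24:50].astype(int).tolist(),i[r,515:545].astype(int).tolist())
for c in (45,60,500,515): print(c,i[205:230,c].astype(int).tolist())
for W,z in((240,0),):
    print(edge((30.5,222),(532.5,221),'cal_m.npy',s,240.))
c=np.load('cal_m.npy',allow_pickle=True)[0];f=lambda p:ray('wrist',p,.110,c)
d=f((45,222))-f((515,221));print(np.degrees(np.arctan2(-d[0],d[1])))
E
```

```text
218 [210, 211, 210, 211, 212, 214, 213, 208, 157, 108, 106, 107, 108, 110, 110, 110, 110, 110, 110, 110, 111, 110, 110, 110, 110, 109] [112, 113, 110, 109, 112, 110, 109, 110, 111, 109, 109, 110, 109, 106, 108, 118, 165, 209, 213, 212, 212, 211, 210, 211, 210, 210, 210, 210, 210, 211]
226 [210, 210, 212, 212, 211, 184, 148, 108, 105, 107, 112, 138, 138, 139, 139, 140, 139, 140, 140, 140, 138, 138, 139, 139, 140, 138] [142, 142, 142, 142, 142, 142, 141, 139, 141, 142, 141, 140, 141, 140, 137, 143, 174, 214, 213, 211, 212, 211, 211, 210, 211, 210, 210, 209, 209, 208]
234 [211, 210, 211, 211, 211, 212, 212, 211, 212, 215, 211, 150, 133, 137, 137, 138, 139, 139, 139, 139, 139, 138, 140, 140, 139, 140] [141, 141, 142, 141, 141, 142, 141, 141, 140, 139, 151, 191, 213, 213, 211, 211, 212, 210, 212, 210, 212, 211, 210, 210, 209, 208, 209, 210, 210, 210]
45 [211, 211, 212, 211, 210, 211, 214, 204, 141, 109, 105, 108, 109, 110, 111, 112, 113, 119, 138, 147, 140, 138, 140, 139, 137]
60 [213, 212, 212, 213, 212, 213, 213, 204, 143, 102, 104, 105, 107, 109, 110, 112, 113, 107, 119, 152, 131, 109, 138, 140, 136]
500 [214, 213, 212, 213, 214, 216, 204, 118, 103, 109, 109, 109, 112, 111, 111, 116, 135, 151, 146, 131, 111, 142, 145, 143, 143]
515 [208, 207, 209, 211, 213, 216, 203, 117, 103, 108, 108, 108, 110, 112, 112, 118, 136, 152, 147, 144, 142, 142, 142, 144, 141]
(np.float64(25.35145598558433), np.float64(1.6357440860365058), np.float64(-3.4874197330190952))
-8.677849494558329
```

Emit:
step_arm(commands=[{"translation": [0, 0, -3.5], "roll": 0}, {"translation": [-4, 0, 0], "roll": 0}, {"translation": [-3.5, 0, 0], "roll": 0}, {"translation": [0, 0, 0], "roll": 0}])

```text
time: 18.88
tool_pos: [0.634, 0.0959, 0.1152]
tool_rot: [-3.142, 0.001, -0.154]
contact_force: [0.6, -0.1, 0.6]
opening: 0.0626
grip_force: 0.0
```

Emit:
step_arm(commands=[{"translation": [0, 0, 0], "roll": 0}, {"translation": [0, 0, 0], "roll": 0}, {"translation": [0, 0, 0], "roll": 0}, {"translation": [0, 0, 0], "roll": 0}, {"translation": [0, 0, 0], "roll": 0}], fingers=0, grip_force=25)

```text
time: 19.3
tool_pos: [0.6347, 0.0958, 0.1153]
tool_rot: [-3.142, 0.0, -0.154]
contact_force: [-2.3, 0.5, 2.7]
opening: 0.0556
grip_force: 25.0
```

Emit:
step_arm(commands=[{"translation": [2.7, 0, -1.3], "roll": 0}, {"translation": [3.6, 0, -1.7], "roll": 0}, {"translation": [0, 0, 0], "roll": 0}, {"translation": [-2.1, 0, -4.5], "roll": 0}, {"translation": [-4.2, 0, -9], "roll": 0}, {"translation": [-5.5, 0, -11.8], "roll": 0}, {"translation": [0, 0, 0], "roll": 0}, {"translation": [0, 0, 0], "roll": 0}])

```text
time: 19.97
tool_pos: [0.6299, 0.0966, 0.1452]
tool_rot: [-3.141, -0.003, -0.154]
contact_force: [0.0, 0.4, -4.1]
opening: 0.0557
grip_force: 25.0
```

```bash
python3 - <<'E'
from h import *
s=observe();print(s['tool_pos'],s['contact_force'],s['opening'])
cal=get_calibration('wrist');np.save('cal_n.npy',[cal],allow_pickle=True)
i=snap('wrist','n.png').astype(float).mean(2)
for c in(250,330): print(c,[(r,int(i[r,c])) for r in range(150,205,1) if abs(i[r+1,c]-i[r-1,c])>8])
for r in(180,186,192): print(r,[(c,int(i[r,c])) for c in list(range(80,150))+list(range(420,500)) if abs(i[r,c+1]-i[r,c-1])>20])
E
```

```text
[0.62987521 0.09664491 0.14518265] [ 0.02312811  0.37262301 -4.13613663] 0.0556729841406541
250 [(154, 159), (155, 125), (160, 129), (161, 143), (162, 161), (170, 152), (171, 110)]
330 [(153, 162), (154, 143), (155, 104)]
180 [(95, 118), (98, 116), (99, 94), (116, 97), (117, 135), (118, 161), (497, 153), (498, 195)]
186 [(97, 121), (98, 93), (123, 114), (124, 154), (494, 142), (495, 172), (496, 216)]
192 [(100, 141), (101, 106), (131, 122), (132, 164), (135, 161), (136, 128), (137, 109), (491, 144), (492, 177), (493, 216)]
```

```bash
python3 - <<'E'
from h import *
s=observe();i=cv2.imread('pics/n.png').astype(float).mean(2)
for r in (162,164): print(i[r,100:135].astype(int).tolist(),i[r,425:460].astype(int).tolist())
print(i[150:172,250].astype(int).tolist(),i[150:172,330].astype(int).tolist(),i[150:172,400].astype(int).tolist())
for w in ((116,442),(115,443),(117,441)): print(w,edge((w[0],161),(w[1],161),'cal_n.npy',s))
print(proj)
E
```

```text
[214, 214, 214, 214, 214, 214, 214, 214, 215, 214, 185, 151, 151, 154, 156, 155, 158, 162, 164, 164, 164, 163, 163, 163, 163, 163, 162, 163, 163, 165, 166, 162, 163, 163, 161] [161, 161, 162, 163, 163, 164, 164, 165, 164, 163, 162, 162, 161, 162, 161, 164, 162, 162, 162, 161, 160, 159, 158, 158, 164, 197, 214, 212, 212, 211, 211, 212, 214, 214, 214]
[214, 214, 215, 214, 215, 215, 214, 214, 216, 216, 214, 172, 156, 157, 160, 159, 161, 161, 162, 162, 162, 163, 163, 163, 163, 161, 160, 161, 161, 163, 163, 162, 162, 162, 159] [161, 161, 160, 161, 163, 161, 164, 163, 162, 162, 160, 161, 161, 161, 163, 162, 162, 162, 161, 160, 160, 157, 156, 160, 190, 215, 214, 213, 212, 212, 212, 214, 213, 214, 213]
[163, 165, 166, 167, 159, 125, 124, 127, 125, 126, 129, 143, 161, 160, 160, 160, 161, 157, 160, 161, 152, 110] [162, 162, 164, 162, 143, 104, 102, 105, 106, 105, 107, 108, 113, 112, 111, 111, 112, 112, 111, 110, 111, 111] [162, 164, 164, 161, 141, 126, 127, 129, 127, 128, 137, 157, 163, 160, 161, 163, 162, 162, 160, 159, 160, 161]
(116, 442) (np.float64(56.0209412769792), np.float64(0.4571904038954049), np.float64(6.081412509657352))
(115, 443) (np.float64(56.176696273255565), np.float64(0.46174448462274853), np.float64(7.018304807731718))
(117, 441) (np.float64(55.8632633786699), np.float64(0.4525771922196302), np.float64(5.132953643502219))
<function proj at 0x7f2053f18fe0>
```

Emit:
step_arm(commands=[{"translation": [-5, 0.2, 2.3], "roll": 0}, {"translation": [-11, 0.2, 5.1], "roll": 0}, {"translation": [-11, 0.2, 5.1], "roll": 0}, {"translation": [-11, 0.2, 5.1], "roll": 0}, {"translation": [-11, 0.2, 5.1], "roll": 0}, {"translation": [-5.3, 0, 2.5], "roll": 0}, {"translation": [0, 0, 0], "roll": 0}, {"translation": [2.1, 0, 4.5], "roll": 0}, {"translation": [2.1, 0, 4.5], "roll": 0}, {"translation": [0, 0, 0], "roll": 0}])

```text
time: 20.85
tool_pos: [0.5803, 0.103, 0.1084]
tool_rot: [3.142, 0.0, -0.155]
contact_force: [0.8, 0.1, -3.6]
opening: 0.0557
grip_force: 25.0
```

```bash
cat >> h.py <<'E'
def slope(s):
    "plate centre (x,z) from stud in slope frame mm + lateral, by dead reckoning"
    d=(s['tool_pos']-np.array([.6347,.0958,.1153]))*1000;y=-.1535
    h=np.cos(y)*d[0]+np.sin(y)*d[1];l=np.sin(y)*d[0]-np.cos(y)*d[1]
    return np.round([57.7+h*.906+d[2]*.4226,-h*.4226+d[2]*.906,l],1)
E
python3 - <<'E'
from h import *
s=observe();print(s['tool_pos'],s['contact_force'],slope(s))
cal=get_calibration('wrist');np.save('cal_p.npy',[cal],allow_pickle=True)
a=snap('wrist','p.png');b=snap('scene');o=np.zeros((600,800,3),np.uint8)
o[:315,:420]=cv2.resize(a,(420,315),interpolation=cv2.INTER_AREA);o[:,440:]=0
o[315:,:420]=cv2.resize(b[205:285,240:370],(420,258),interpolation=cv2.INTER_CUBIC)[:285].repeat(1,0)[:285] if 0 else np.pad(cv2.resize(b[205:285,240:370],(420,258),interpolation=cv2.INTER_CUBIC),((0,27),(0,0),(0,0)))
cv2.imwrite('pics/p2.png',o[:,:430,::-1])
E
```

```text
[0.58034694 0.10295633 0.10836515] [ 0.82397112  0.13790732 -3.60671922] [ 5.1 16.9  1.2]
```

Emit:
step_arm(commands=[{"translation": [1.6, 0, 1.4], "roll": 0}, {"translation": [0.8, 0, 1.8], "roll": 0}, {"translation": [0.8, 0, 1.8], "roll": 0}, {"translation": [0.4, 0, 0.9], "roll": 0}, {"translation": [0, 0, 0], "roll": 0}])

```text
time: 21.37
tool_pos: [0.5832, 0.1027, 0.1031]
tool_rot: [3.142, 0.0, -0.154]
contact_force: [-0.3, 0.6, -3.7]
opening: 0.0556
grip_force: 25.0
```

```bash
python3 - <<'E'
from h import *
s=observe();print(s['tool_pos'],s['contact_force'],s['torque'],slope(s))
E
```

```text
[0.58321853 0.10265108 0.10312279] [-0.25509531  0.62307202 -3.72861131] [-0.01963846  0.25054622  0.01038852] [ 5.5 10.9  1.1]
```

Emit:
step_arm(commands=[{"translation": [0.8, 0, 1.8], "roll": 0}, {"translation": [0.8, 0, 1.8], "roll": 0}, {"translation": [0.8, 0, 1.8], "roll": 0}, {"translation": [0, 0, 0], "roll": 0}])

```text
time: 21.7
tool_pos: [0.5855, 0.1023, 0.0976]
tool_rot: [3.142, 0.001, -0.154]
contact_force: [-0.1, -0.3, -4.0]
opening: 0.0561
grip_force: 25.0
```

```bash
python3 - <<'E'
from h import *
s=observe();print(s['tool_pos'],s['contact_force'],s['torque'],slope(s))
E
```

```text
[0.58554221 0.1022643  0.09756569] [-0.14552688 -0.30679204 -3.99767718] [-0.04180322  0.19774066  0.06287652] [5.3 4.9 1.1]
```

Emit:
step_arm(commands=[{"translation": [0.6, 0, 1.2], "roll": 0}, {"translation": [0.6, 0, 1.2], "roll": 0}, {"translation": [0.4, 0, 0.9], "roll": 0}, {"translation": [0.4, 0, 0.9], "roll": 0}, {"translation": [0, 0, 0], "roll": 0}], grip_force=8)

```text
time: 22.12
tool_pos: [0.5876, 0.102, 0.0936]
tool_rot: [-3.142, 0.0, -0.154]
contact_force: [-1.3, 0.3, -4.3]
opening: 0.0563
grip_force: 8.0
```

```bash
python3 - <<'E'
from h import *
s=observe();print(s['tool_pos'],s['contact_force'],s['torque'],slope(s))
E
```

```text
[0.58755612 0.10197468 0.09358787] [-1.25182556  0.30811991 -4.33118246] [-0.02401509  0.21054649 -0.01975883] [5.5 0.4 1.1]
```

Still just hanging; go on to touch the face.

Emit:
step_arm(commands=[{"translation": [0.4, 0, 0.9], "roll": 0}, {"translation": [0.4, 0, 0.9], "roll": 0}, {"translation": [0.2, 0, 0.5], "roll": 0}, {"translation": [0, 0, 0], "roll": 0}])

```text
time: 22.45
tool_pos: [0.5883, 0.1019, 0.0929]
tool_rot: [-3.142, -0.0, -0.154]
contact_force: [-4.9, -0.8, 6.0]
opening: 0.0559
grip_force: 8.0
```

```bash
python3 - <<'E'
from h import *
s=observe();print(s['tool_pos'],s['contact_force'],s['torque'],slope(s))
E
```

```text
[0.58827141 0.10191001 0.09287201] [-4.91964799 -0.77004626  5.95523896] [-0.09666923  1.01459526  0.05184985] [ 5.8 -0.5  1.1]
```

Emit:
step_arm(commands=[{"translation": [-0.4, 0, -0.9], "roll": 0}, {"translation": [-1.8, 0, 0.85], "roll": 0}, {"translation": [-1.8, 0, 0.85], "roll": 0}, {"translation": [-1.8, 0, 0.85], "roll": 0}, {"translation": [-1.8, 0, 0.85], "roll": 0}, {"translation": [-1.8, 0, 0.85], "roll": 0}, {"translation": [-1.8, 0, 0.85], "roll": 0}, {"translation": [0, 0, 0], "roll": 0}])

```text
time: 23.12
tool_pos: [0.5776, 0.1037, 0.0878]
tool_rot: [-3.141, -0.001, -0.154]
contact_force: [-1.8, -0.8, 5.7]
opening: 0.0556
grip_force: 8.0
```

```bash
python3 - <<'E'
from h import *
s=observe();print(s['tool_pos'],s['contact_force'],s['torque'],slope(s))
E
```

```text
[0.57760281 0.10372471 0.08782914] [-1.80366805 -0.78397792  5.66751238] [-0.00641576  0.33055021 -0.02258319] [-6.1 -0.5  0.9]
```

Emit:
step_arm(commands=[{"translation": [-1.8, 0, 0.85], "roll": 0}, {"translation": [-1.8, 0, 0.85], "roll": 0}, {"translation": [-1.8, 0, 0.85], "roll": 0}, {"translation": [-1.8, 0, 0.85], "roll": 0}, {"translation": [-1.8, 0, 0.85], "roll": 0}, {"translation": [-1.8, 0, 0.85], "roll": 0}, {"translation": [0, 0, 0], "roll": 0}])

```text
time: 23.7
tool_pos: [0.5671, 0.1054, 0.0829]
tool_rot: [-3.141, -0.001, -0.154]
contact_force: [-0.9, -0.3, 5.1]
opening: 0.0559
grip_force: 8.0
```

```bash
python3 - <<'E'
from h import *
s=observe();print(s['tool_pos'],s['contact_force'],s['torque'],slope(s))
E
```

```text
[0.56705578 0.10539477 0.08285612] [-0.90631495 -0.26520305  5.05057556] [-0.01763683  0.34141534 -0.00360222] [-17.9  -0.5   0.9]
```

Emit:
step_arm(commands=[{"translation": [-0.9, 0, 0.43], "roll": 0}, {"translation": [-0.9, 0, 0.43], "roll": 0}, {"translation": [-0.9, 0, 0.43], "roll": 0}, {"translation": [-0.9, 0, 0.43], "roll": 0}, {"translation": [-0.9, 0, 0.43], "roll": 0}, {"translation": [0, 0, 0], "roll": 0}], grip_force=12)

```text
time: 24.2
tool_pos: [0.5643, 0.1058, 0.0815]
tool_rot: [-3.141, -0.005, -0.154]
contact_force: [2.0, -1.7, 6.9]
opening: 0.0557
grip_force: 12.0
```

```bash
python3 - <<'E'
from h import *
s=observe();print(s['tool_pos'],s['contact_force'],s['torque'],slope(s))
E
```

```text
[0.5642617  0.10583527 0.08149094] [ 2.04209589 -1.6949225   6.88951122] [-0.22500845 -0.1578497   0.0625882 ] [-21.   -0.6   0.9]
```

Emit:
step_arm(commands=[{"translation": [-0.9, 0, 0.43], "roll": 0}, {"translation": [-0.9, 0, 0.43], "roll": 0}, {"translation": [-0.9, 0, 0.43], "roll": 0}, {"translation": [0, 0, 0], "roll": 0}])

```text
time: 24.53
tool_pos: [0.5641, 0.1059, 0.0814]
tool_rot: [-3.14, -0.011, -0.154]
contact_force: [7.7, -2.6, 8.7]
opening: 0.0557
grip_force: 12.0
```

```bash
python3 - <<'E'
from h import *
s=observe();print(s['tool_pos'],s['contact_force'],s['torque'],slope(s))
E
```

```text
[0.5641209  0.10588096 0.08143837] [ 7.68116812 -2.5665102   8.72862733] [-0.43951855 -1.10754994  0.01419711] [-21.2  -0.6   0.8]
```

Emit:
step_arm(commands=[{"translation": [2.5, 0, -1.2], "roll": 0}, {"translation": [0, 0, 0], "roll": 0}])

```text
time: 24.7
tool_pos: [0.5642, 0.1059, 0.0814]
tool_rot: [-3.141, -0.005, -0.154]
contact_force: [2.9, -0.9, 8.7]
opening: 0.0561
grip_force: 12.0
```

Emit:
step_arm(commands=[{"translation": [0, 0, 0], "roll": 0}, {"translation": [0, 0, 0], "roll": 0}, {"translation": [0, 0, 0], "roll": 0}, {"translation": [0, 0, 0], "roll": 0}, {"translation": [0, 0, -8], "roll": 0}, {"translation": [0, 0, -20], "roll": 0}, {"translation": [0, 0, -35], "roll": 0}, {"translation": [0, 0, -40], "roll": 0}, {"translation": [-38, 0, -20], "roll": 0}, {"translation": [-38, 0, 0], "roll": 0}, {"translation": [-38, 0, 0], "roll": 0}, {"translation": [0, 0, 0], "roll": 0}, {"translation": [0, 0, 0], "roll": 0}], fingers=0.85)

```text
time: 25.78
tool_pos: [0.4491, 0.1237, 0.2032]
tool_rot: [-3.141, -0.0, -0.153]
contact_force: [0.4, -0.2, 1.3]
opening: 0.0779
grip_force: 0.0
```

```bash
python3 - <<'E'
from h import *
s=observe();print(s['tool_pos'],s['contact_force'])
a=snap('wrist');b=snap('scene');c=snap('side')
o=np.zeros((600,800,3),np.uint8);o[:330,:440]=cv2.resize(a,(440,330),interpolation=cv2.INTER_AREA)
o[:270,440:]=cv2.resize(b[200:290,260:380],(360,270),interpolation=cv2.INTER_CUBIC)
o[270:600,440:]=cv2.resize(c[195:305,180:300],(360,330),interpolation=cv2.INTER_CUBIC)
o[330:600,:440]=cv2.resize(b[130:310,120:413],(440,270),interpolation=cv2.INTER_CUBIC)
cv2.imwrite('pics/z.png',o[:,:,::-1])
E
```

```text
[0.4491052  0.12367904 0.20324163] [ 0.41621814 -0.21522142  1.34000723]
```

View pics/z.png

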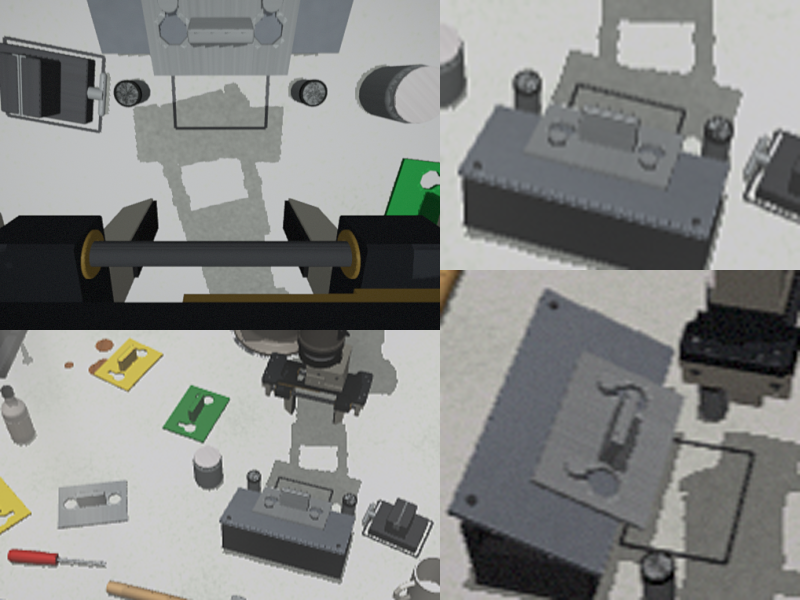

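The final picture shows the plate flat on the face and overhanging the lower edge. The empty wide holes show at (175,28) in the wrist view, the stud heads are in the slots at (560,133),(652,157) in the scene crop, and the vise is inside its outline. The slide ended on a hard stop after about 27 mm.

```bash
python3 -c "
from cell import *
print(hand_in())"
```

```text
the job is handed in; nothing more can be done
None
```

The vise was slid round the left post and sits squarely in the other outline. The keyhole plate is hung on both studs and pushed home to a hard stop, and the gripper has let go and backed clear; the job was handed in at about 26 s, with no verdict returned.

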